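# Load the column rack and start the wash

### The job

Put the column station on standby by pressing its broad key until it latches and the running key pops up. Then lay every glass column from the bench on the sloped rack, side by side along the slope, flat on the plate with the inlet stub uphill and the plain foot end down against the lip. When all are lying there, prime the station by latching the narrow key next to the broad one, then start the wash by latching the last narrow key, farthest from the broad one, so that it alone is down at the end; leave the bottle, the beaker and the mouse alone.

Things in the scene. Friction and masses are not known exactly. Their poses are not given: they have to be found in the camera images.
- rack_bed: Fixed sloped rack bed: grey plate, 200 mm along the slope (x) by 330 mm wide (y), tilted 18 degrees. Origin: centre of its upper surface, 66 mm above the bench; x uphill (away from the robot, yawed up to 7 degrees), z its normal. Lip at the low end: 14 mm high, inner face at x = -95 mm. Side edges 10 mm high at y = +-165 mm. No lanes: columns lie side by side, four fit at 72 mm spacing.
- col1_mid (a point): Centre of a column (3 or 4 present): glass tube, diameter 26 mm, white inside, 132 mm clear between two black flanges 44 x 44 x 24 mm; 180 mm over the flanges, 150 to 310 g; white inlet stub, diameter 20 mm, 22 mm out of one flange (foot end plain). Centre 22 mm above what it lies on; does not roll. x axis along the tube to the inlet end; any flange side down. Starts on the bench, inlet away from or towards the robot.
- col2_mid (a point): Centre of a column (3 or 4 present): glass tube, diameter 26 mm, white inside, 132 mm clear between two black flanges 44 x 44 x 24 mm; 180 mm over the flanges, 150 to 310 g; white inlet stub, diameter 20 mm, 22 mm out of one flange (foot end plain). Centre 22 mm above what it lies on; does not roll. x axis along the tube to the inlet end; any flange side down. Starts on the bench, inlet away from or towards the robot.
- col3_mid (a point): Centre of a column (3 or 4 present): glass tube, diameter 26 mm, white inside, 132 mm clear between two black flanges 44 x 44 x 24 mm; 180 mm over the flanges, 150 to 310 g; white inlet stub, diameter 20 mm, 22 mm out of one flange (foot end plain). Centre 22 mm above what it lies on; does not roll. x axis along the tube to the inlet end; any flange side down. Starts on the bench, inlet away from or towards the robot.
- col4_mid (a point): Centre of a column (3 or 4 present): glass tube, diameter 26 mm, white inside, 132 mm clear between two black flanges 44 x 44 x 24 mm; 180 mm over the flanges, 150 to 310 g; white inlet stub, diameter 20 mm, 22 mm out of one flange (foot end plain). Centre 22 mm above what it lies on; does not roll. x axis along the tube to the inlet end; any flange side down. Starts on the bench, inlet away from or towards the robot.
- key_standby (a joint): Travel of the broad standby key (62 mm wide, left, +y end of the bank), m: 0 up, 0.0133 latched, 0.0148 stop. Interlocked: pushed straight down to its stop (up to 8 N; the stop is rigid) it latches and the key latched before pops up; pushed less than 8 mm it springs back but may release the other.
- key_standby_top (a point): Centre of the flat top of the broad standby key (62 mm wide, left, +y end of the bank); 50 mm long (x), 78 mm above the bench when up. x points away from the robot, y along the key row (bank yawed up to 7 degrees). 8 mm gaps between keys; a ridge 90 mm high starts 52 mm behind (+x).
- key_prime (a joint): Travel of the first narrow key (34 mm wide, next to the broad one), m: 0 up, 0.0133 latched, 0.0148 stop. Interlocked: pushed straight down to its stop (up to 8 N; the stop is rigid) it latches and the key latched before pops up; pushed less than 8 mm it springs back but may release the other.
- key_prime_top (a point): Centre of the flat top of the first narrow key (34 mm wide, next to the broad one); 50 mm long (x), 78 mm above the bench when up. x points away from the robot, y along the key row (bank yawed up to 7 degrees). 8 mm gaps between keys; a ridge 90 mm high starts 52 mm behind (+x).
- key_run (a joint): Travel of the second, middle narrow key (34 mm wide; latched down at the start), m: 0 up, 0.0133 latched, 0.0148 stop. Interlocked: pushed straight down to its stop (up to 8 N; the stop is rigid) it latches and the key latched before pops up; pushed less than 8 mm it springs back but may release the other.
- key_run_top (a point): Centre of the flat top of the second, middle narrow key (34 mm wide; latched down at the start); 50 mm long (x), 78 mm above the bench when up. x points away from the robot, y along the key row (bank yawed up to 7 degrees). 8 mm gaps between keys; a ridge 90 mm high starts 52 mm behind (+x).
- key_wash (a joint): Travel of the third, last narrow key (34 mm wide, right, -y end of the bank, farthest from the broad key), m: 0 up, 0.0133 latched, 0.0148 stop. Interlocked: pushed straight down to its stop (up to 8 N; the stop is rigid) it latches and the key latched before pops up; pushed less than 8 mm it springs back but may release the other.
- key_wash_top (a point): Centre of the flat top of the third, last narrow key (34 mm wide, right, -y end of the bank, farthest from the broad key); 50 mm long (x), 78 mm above the bench when up. x points away from the robot, y along the key row (bank yawed up to 7 degrees). 8 mm gaps between keys; a ridge 90 mm high starts 52 mm behind (+x).
- flask: Bystander: glass bottle with blue cap, 72 mm diameter, 150 mm tall, beyond the rack; origin at the centre of its underside.
- beaker: Bystander: glass beaker, 68 mm diameter, 85 mm tall, right of the key bank; origin at the centre of its underside.
- mouse: Bystander: black computer mouse, 100 x 60 x 32 mm, far right; origin at the centre of its underside.
Things that resemble listed ones, but are neither listed nor needed, are in the scene too. Leave any green look-alike of the part that bears col1_mid alone.

How it is judged:
On the way, in this order (a step that is already met when the one before it is completed fails the run):
1. the broad standby key is latched down and all other keys are up (value of joint key_standby above 0.0115 m and value of joint each of key_prime, key_run, key_wash below 0.003 m), for 0.2 s.
2. all columns lie on the sloped rack as asked while the station is still on standby (all of step 1 and z of col1_mid in the frame of rack_bed between 0.016 and 0.028 m and x of col1_mid in the frame of rack_bed between -0.012 and 0.009 m and y of col1_mid in the frame of rack_bed between -0.15 and 0.15 m and angle between the x axis of each of col1_mid, col2_mid, col3_mid, col4_mid and the x axis of rack_bed, either way round below 0.17 rad and angle between each of col1_mid, col2_mid, col3_mid, col4_mid's own x axis and vertical below 1.45 rad and z of col2_mid in the frame of rack_bed between 0.016 and 0.028 m and x of col2_mid in the frame of rack_bed between -0.012 and 0.009 m and y of col2_mid in the frame of rack_bed between -0.15 and 0.15 m and z of col3_mid in the frame of rack_bed between 0.016 and 0.028 m and x of col3_mid in the frame of rack_bed between -0.012 and 0.009 m and y of col3_mid in the frame of rack_bed between -0.15 and 0.15 m and z of col4_mid in the frame of rack_bed between 0.016 and 0.028 m and x of col4_mid in the frame of rack_bed between -0.012 and 0.009 m and y of col4_mid in the frame of rack_bed between -0.15 and 0.15 m), for 0.2 s.
3. the first narrow key (prime) is latched down and all other keys are up (value of joint each of key_standby, key_run, key_wash below 0.003 m and value of joint key_prime above 0.0115 m), for 0.2 s.
4. the last narrow key is latched down and all other keys are up (value of joint each of key_standby, key_prime, key_run below 0.003 m and value of joint key_wash above 0.0115 m), for 0.2 s.
At the end, for the whole second after the job is handed in: Every column lies at rest flat on the sloped bed (centre 16-28 mm above it), within 10 degrees of the slope direction, stub uphill, foot within about 14 mm of the lip; the last narrow key is latched (over 11.5 mm), the other three up (under 3 mm) (all of step 4 and z of col1_mid in the frame of rack_bed between 0.016 and 0.028 m and x of col1_mid in the frame of rack_bed between -0.012 and 0.009 m and y of col1_mid in the frame of rack_bed between -0.15 and 0.15 m and angle between the x axis of each of col1_mid, col2_mid, col3_mid, col4_mid and the x axis of rack_bed, either way round below 0.17 rad and angle between each of col1_mid, col2_mid, col3_mid, col4_mid's own x axis and vertical below 1.45 rad and z of col2_mid in the frame of rack_bed between 0.016 and 0.028 m and x of col2_mid in the frame of rack_bed between -0.012 and 0.009 m and y of col2_mid in the frame of rack_bed between -0.15 and 0.15 m and z of col3_mid in the frame of rack_bed between 0.016 and 0.028 m and x of col3_mid in the frame of rack_bed between -0.012 and 0.009 m and y of col3_mid in the frame of rack_bed between -0.15 and 0.15 m and z of col4_mid in the frame of rack_bed between 0.016 and 0.028 m and x of col4_mid in the frame of rack_bed between -0.012 and 0.009 m and y of col4_mid in the frame of rack_bed between -0.15 and 0.15 m and linear speed of each of col1, col2, col3, col4 below 0.02 m/s); the robot touches nothing.
It fails at once if the flask is disturbed (moved more than 30 mm) (distance of flask from where it was at the start of the episode above 0.03 m).
It fails at once if the beaker is disturbed (moved more than 30 mm) (distance of beaker from where it was at the start of the episode above 0.03 m).
It fails at once if the mouse is disturbed (moved more than 30 mm) (distance of mouse from where it was at the start of the episode above 0.03 m).
Of col1, col2, col3, col4 only 3 to 4 are there at a start; the rules pass over those that are not, and their reading is None.
At some moment in a run one of col1, col2, col3, col4 may be knocked a few centimetres aside while the robot is not near it.
Once in a run the grip may slacken for a moment while it holds something.
It also fails if it takes over 208 s, if anything falls off the work surface, if the arm or the gripper's body presses on something with over 40 N, if the wrist force passes 120 N, or if a joint passes its speed limit or range.

### The arm

A 6-joint arm with a two-finger parallel gripper is mounted at the origin on the work surface. World frame = base frame: x ahead of the robot, y to its left, z up, the work surface at z = 0. Lengths are in m, angles in rad, forces in N, time in s.
With the tool pointing down it reaches from about 0.35 to 0.95 m from the base axis. Payload 17.4 kg.
Tool frame: the origin (TCP) lies at the very end of the fingers, on their centre line; the grasp point (between the pads) lies 19 mm behind it; z points along the fingers, y is the line along which they close (so a half turn about z gives the same grasp; the last joint's range is limited). The gripper opens to 93 mm and grips with 3 to 60 N. Pads are 15 mm wide; open, the fingers measure 128 mm over their backs; the gripper's body (75 mm by 188 mm) begins 65 mm behind the grasp point.
Start: joints at [1.291, 0.116, 1.442, -0, 1.584, -0.038], TCP at [0.162, 0.655, 0.219] pointing down, gripper open.
Joint ranges: [-2.83, 2.83], [-0.83, 2.19], [0.07, 2.5], [-1.14, 4.28], [0.01, 3], [-2.97, 2.97]. Speed limits (rad/s): [1.89, 1.89, 2.22, 3.14, 3.14, 3.14].

### API

Orientations are given as a unit quaternion [w, x, y, z].
In Python, from workcell import arm, eyes, job gives the robot as it stands. The module is installed in compiled form; this text tells all that it offers.
- The arm moves only by the tool send_rows, never from a script. Its argument "increments" is a list of rows, each a list of 5 numbers: the opening, from 0 (shut) to 1 (fully open), then the shift along the world's x, y, z in mm, then the turn about the world's z in degrees. In form: [[grip, x, y, z, roll], ...]. A call has 1 to 5 rows; each row shifts and turns the commanded pose from where the row before left it; what a row does not reach is not made up. A row lasts 1/8 s, in which the tool goes at most 62.5 mm and 10.7 degrees, less where a joint would pass 70% of its speed; a pose out of reach is approached as far as the arm can. A call with a gripper value outside its range is refused whole. The fingers move at their own pace and stop on an object; the grip force is fixed at half the most. Time passes only in rows, so rows that do not move let the fingers close. It gives the time, the measured TCP pose, the force, the opening and the grip force at its end, in the units of the state.
- arm.observe(): the state, without advancing time (a new reading comes with each control period).
- eyes.camera(name): name is "scene" or "top" or "wrist"; returns a dict with "pixels" (420x560x3 uint8, red, green, blue), "fovy" (degrees; the focal length in pixels is half the picture's height over the tangent of half this angle, whatever the lens; pixels are square), "cx", "cy" (the principal point, pixels), "k1" (the pictures are not rectified: a ray, as slopes to the right and down, at radius r is drawn at 1 + k1 r^2 times it, then the intrinsics apply), "camera_from_world" (4x4, takes a point from world to camera coordinates); the wrist camera has in their place "hand_eye" (4x4, takes a point from camera to tool coordinates, whose origin is the TCP and whose axes are the flange's). Camera axes: x right, y down, z forward; pixel columns grow to the right and rows downward; lengths in m; the calibration is good to about 2 mm. A picture is of the moment at which its call begins: read the wrist's pose just before it. There is no depth.
- job.hand_in(): hands the job in; it is judged then, once.
Trained networks look in a picture, given as the dict that the camera call returned (one of the last four; its "shot" number tells which), for a name from the list of things; names that differ only in an ending like _2 or _b are one class to them, and where a whole thing is asked for, a point or a joint stands for the part that bears it (a point fixed in the world has none). Each returns a list of dicts, best first, with "conf" (0 to 1); they miss things now and then, are a little off and sometimes report something else, mostly with a low value. They report only what shows in the picture. A call takes as long as a camera call. They do not tell look-alikes from the thing itself.
- eyes.trace(name, picture): "region" (420x560 bool, what is visible of it) and "rect" ([left, top, right, bottom] in pixels, round what is visible of it).
The state is a dict: "clock": time; "joint_pos": joint angles; "qvel": joint speeds; "joint_torque": joint torques, N m; "ee_pos": TCP position; "eef_rot": TCP orientation; "force": force on the tool from outside, world axes, zero at the start; "ft_torque": the same for the moment, N m; "width": opening from 0.0 (shut) to 1.0 (fully open); "grasp_force": force on a finger pad.
Only numpy, scipy, OpenCV 4.12 (cv2) and the standard library are available. Lean on these libraries where they do the work, as an engineer would, in place of code of your own. Each camera call takes 0.05 s, during which the arm holds its last target. There are 200 camera calls.

## Working session

There is one attempt and no reset: what is moved stays moved. The work goes in short steps, Python scripts to look and compute and a tool call to move; the robot and the scene stay as the last step left them, time stands still between calls to the robot, and variables do not carry over. Pictures are saved under pics/ and viewed, at most 14 in all, crops included, and the job is handed in when it is done.

Besides the shell and the picture viewer there is one more tool, called after "Emit:" by a JSON object that holds its "op" and its "data", one argument or row to a line. send_rows: Moves the arm, as the interface text tells. Its arguments: {"type":"object","properties":{"increments":{"type":"array","items":{"type":"array","items":{"type":"number"}}}},"required":["increments"]}

```bash
mkdir -p pics
cat > h.py <<'E'
import numpy as np, cv2
from workcell import arm, eyes, job
from scipy.spatial.transform import Rotation as R
def cam(n):
    s=arm.observe(); c=eyes.camera(n); c['st']=s
    if n=='wrist':
        T=np.eye(4); q=s['eef_rot']; T[:3,:3]=R.from_quat([q[1],q[2],q[3],q[0]]).as_matrix(); T[:3,3]=s['ee_pos']
        c['w_from_c']=T@np.array(c['hand_eye'])
    else: c['w_from_c']=np.linalg.inv(np.array(c['camera_from_world']))
    c['f']=210/np.tan(np.radians(c['fovy'])/2)
    return c
def ray(c,u,v):
    x=(u-c['cx'])/c['f']; y=(v-c['cy'])/c['f']; a,b=x,y
    for _ in range(30):
        k=1+c['k1']*(a*a+b*b); a,b=x/k,y/k
    d=c['w_from_c'][:3,:3]@np.array([a,b,1]); return c['w_from_c'][:3,3],d
def onz(c,u,v,z):
    o,d=ray(c,u,v); return o+d*(z-o[2])/d[2]
def proj(c,p):
    q=np.linalg.inv(c['w_from_c'])@np.append(p,1); a,b=q[0]/q[2],q[1]/q[2]; k=1+c['k1']*(a*a+b*b)
    return np.array([c['cx']+c['f']*a*k,c['cy']+c['f']*b*k])
def save(c,n,box=None,s=1):
    im=cv2.cvtColor(np.asarray(c['pixels']),cv2.COLOR_RGB2BGR)
    if box: im=im[box[1]:box[3],box[0]:box[2]]
    cv2.imwrite('pics/'+n,cv2.resize(im,None,fx=s,fy=s,interpolation=cv2.INTER_CUBIC))
E
python3 - <<'E'
from h import *
for n in ['top','scene']:
    c=cam(n); save(c,n+'1.png',s=1.4); print(n,c['fovy'],c['cx'],c['cy'],c['k1'],c['w_from_c'][:3,3],c['w_from_c'][:3,2])
    for k in ['rack_bed','col1_mid','key_standby','key_prime','key_wash','flask','beaker','mouse']:
        print(k,[(round(d['conf'],2),np.round(d['rect']).tolist(),np.round(onz(c,*np.array(np.nonzero(d['region'])).mean(1)[::-1],0.03),3).tolist()) for d in eyes.trace(k,c)])
E
```

```text
top 42.476145982733286 281.89439784647703 207.63918122717863 -0.023321739943717605 [ 0.29460643 -0.11467696  1.41405743] [ 0.15895585  0.0081826  -0.98725178]
rack_bed [(0.63, [68.0, 160.0, 204.0, 244.0], [0.53, 0.282, 0.03])]
col1_mid [(0.98, [240.0, 191.0, 257.0, 272.0], [0.457, -0.02, 0.03]), (0.97, [109.0, 269.0, 160.0, 347.0], [0.266, 0.276, 0.03]), (0.72, [240.0, 139.0, 268.0, 164.0], [0.67, -0.029, 0.03])]
key_standby [(0.82, [240.0, 142.0, 267.0, 165.0], [0.668, -0.029, 0.03])]
key_prime [(0.51, [270.0, 143.0, 282.0, 164.0], [0.662, -0.086, 0.03])]
key_wash [(0.83, [300.0, 146.0, 315.0, 168.0], [0.651, -0.172, 0.03])]
flask [(0.86, [154.0, 104.0, 190.0, 142.0], [0.756, 0.187, 0.03])]
beaker [(0.77, [380.0, 140.0, 412.0, 171.0], [0.657, -0.409, 0.03])]
mouse [(0.91, [437.0, 189.0, 464.0, 226.0], [0.513, -0.541, 0.03])]
scene 44.200189672752884 277.5268867985199 220.66412983703228 0.042555478441246034 [ 1.22386811 -0.13468805  1.25870566] [-0.51030969  0.01765969 -0.85980937]
rack_bed [(0.6, [357.0, 189.0, 499.0, 241.0], [0.502, 0.286, 0.03])]
col1_mid [(0.76, [388.0, 123.0, 418.0, 175.0], [0.273, 0.273, 0.03]), (0.62, [298.0, 176.0, 318.0, 241.0], [0.459, -0.021, 0.03]), (0.25, [299.0, 253.0, 323.0, 276.0], [0.637, -0.029, 0.03])]
key_standby [(0.7, [298.0, 256.0, 322.0, 278.0], [0.638, -0.028, 0.03])]
key_prime [(0.68, [288.0, 257.0, 296.0, 274.0], [0.629, -0.086, 0.03])]
key_wash [(0.7, [249.0, 252.0, 263.0, 273.0], [0.619, -0.172, 0.03])]
flask [(0.73, [386.0, 273.0, 420.0, 318.0], [0.734, 0.192, 0.03])]
beaker [(0.72, [150.0, 255.0, 183.0, 290.0], [0.632, -0.408, 0.03]), (0.44, [284.0, 256.0, 299.0, 273.0], [0.63, -0.086, 0.03])]
mouse [(0.93, [103.0, 219.0, 134.0, 252.0], [0.52, -0.543, 0.03])]
```

View pics/top1.png

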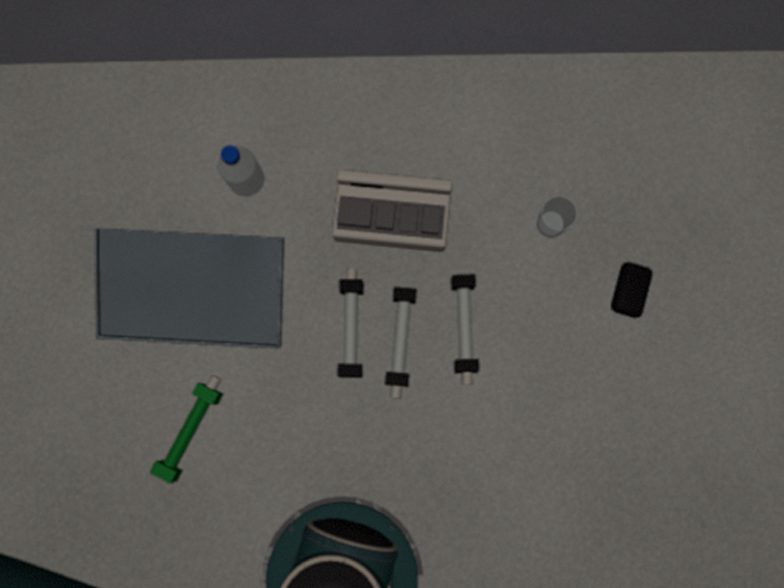

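View pics/scene1.png

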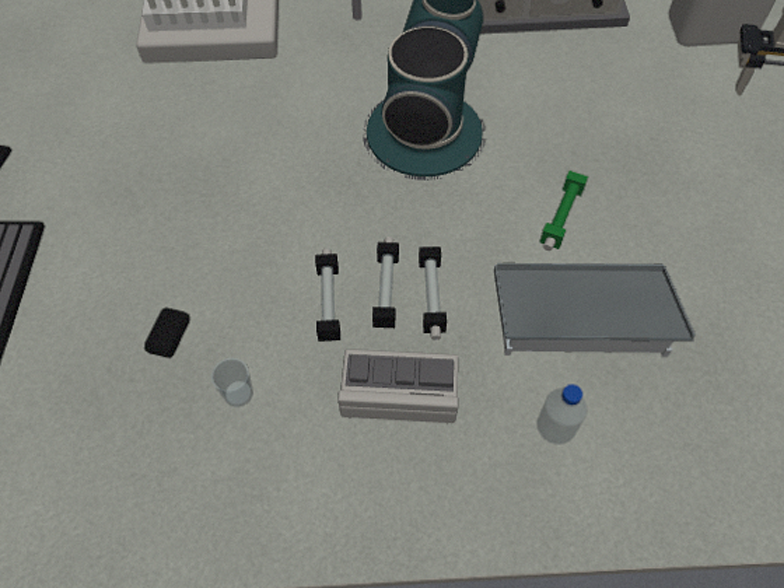

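Top image (shown at 1.4x) shows three columns at about (250,234) with the inlet away, and (286,241) and (332,231) with the inlet towards the robot. The green look-alike at (134,305) stays put. The key bank is at (280,150), the rack at (136,204). Next I measure them.

```bash
cat > m.py <<'E'
from h import *
from scipy.optimize import minimize
def flanges(c,zs=0.03,box=None):
    hsv=cv2.cvtColor(np.asarray(c['pixels']),cv2.COLOR_RGB2HSV); m=(hsv[...,2]<38).astype(np.uint8)
    n,l,s,ce=cv2.connectedComponentsWithStats(m)
    return [(s[i,4],np.round(ce[i],1),np.round(onz(c,*ce[i],zs),4)) for i in range(1,n) if 60<s[i,4]<400]
def hull(c,p):
    x,y,a=p; t=np.radians(18)
    M=R.from_euler('z',a).as_matrix()@R.from_euler('y',-t).as_matrix()
    P=[[sx*.1,sy*.167,z] for sx in(-1,1) for sy in(-1,1) for z in(0,.010 if sx>0 else .014)]
    q=np.array([proj(c,M@np.array(k)+[x,y,.066]) for k in P],np.float32)
    return cv2.convexHull(q)
def iou(c,reg,p):
    m=np.zeros((840*2,1120*2),np.uint8); cv2.fillConvexPoly(m,np.round(hull(c,p)*4+1.5).astype(int),1)
    r=cv2.resize(reg.astype(np.uint8),(2240,1680),interpolation=cv2.INTER_NEAREST)
    return (m&r).sum()/(m|r).sum()
E
python3 - <<'E'
from m import *
top=cam('top'); sc=cam('scene')
regs=[]
for c in(top,sc):
    regs.append(eyes.trace('rack_bed',c)[0]['region'])
for f in ([0],[1],[0,1]):
    r=minimize(lambda p:-sum(iou([top,sc][i],regs[i],p) for i in f),[.53,.28,0],method='Nelder-Mead',options=dict(initial_simplex=[[.53,.28,0],[.55,.28,0],[.53,.3,0],[.53,.28,.06]],xatol=3e-4,maxiter=80))
    print('rack',f,r.x,r.fun)
for c in (top,sc):
    for x in flanges(c): print(*x)
for k in ['key_standby','key_prime','key_run','key_wash']:
    for c in (top,sc):
        for d in eyes.trace(k,c):
            (cx,cy),wh,a=cv2.minAreaRect(np.argwhere(d['region'])[:,::-1].astype(np.float32))
            print(k,round(d['conf'],2),np.round([cx,cy,*wh,a],1),np.round(onz(c,cx,cy,.078),4))
print(arm.observe())
E
```

```text
rack [0] [ 0.52342176  0.2699351  -0.0730921 ] -0.9798489108550565
rack [1] [ 0.52308617  0.26902257 -0.06105935] -0.9524265172800738
rack [0, 1] [ 0.52415654  0.27007836 -0.068695  ] -1.9270058244110813
149 [330.6 200.9] [ 0.5331 -0.2299  0.03  ]
150 [250.5 204.3] [ 0.5276 -0.0217  0.03  ]
147 [288.7 210.4] [ 0.51   -0.1207  0.03  ]
145 [332.9 260.9] [ 0.3777 -0.2316  0.03  ]
138 [249.5 264.3] [ 0.3722 -0.0185  0.03  ]
132 [283.2 270.4] [ 0.3554 -0.1042  0.03  ]
282 [541.   33.3] [-0.1972  0.8299  0.03  ]
71 [  2.4 109.6] [ 0.0387 -0.951   0.03  ]
148 [277.1 178.9] [ 0.3537 -0.1034  0.03  ]
150 [306.9 182. ] [ 0.3699 -0.018   0.03  ]
149 [233.2 187.3] [ 0.3757 -0.2309  0.03  ]
212 [273.7 226.6] [ 0.5128 -0.1209  0.03  ]
175 [310.2 229.3] [ 0.5273 -0.0218  0.03  ]
215 [234.1 235.9] [ 0.5357 -0.2297  0.03  ]
key_standby 0.83 [252.8 151.3  24.6  20.3   5.7] [ 0.6564 -0.0315  0.078 ]
key_standby 0.92 [311. 266.  20.  24.  90.] [ 0.6608 -0.0332  0.078 ]
key_standby 0.52 [256.5 262.5  19.   13.   90. ] [ 0.6431 -0.1701  0.078 ]
key_prime 0.66 [275. 153.  20.  14.  90.] [ 0.6509 -0.088   0
[... 713 characters left out ...]
 0.078 ]
{'clock': 1.5, 'joint_pos': array([ 1.29116968e+00,  1.16021210e-01,  1.44161296e+00, -1.94021363e-05,
        1.58398836e+00, -3.77857771e-02]), 'qvel': array([-0.00044388,  0.00051269, -0.00039727,  0.00075725,  0.00042195,
        0.00038085]), 'joint_torque': array([-7.03761834e-04, -7.20898175e+01, -6.22835827e+01,  7.80174835e-02,
        1.76137575e-02, -4.72246131e-05]), 'ee_pos': array([0.16166257, 0.65536079, 0.21862378]), 'eef_rot': array([ 7.21741038e-06,  1.20626100e-01,  9.92698012e-01, -1.62838936e-05]), 'force': array([ 0.37852925, -0.10085933, -0.94728214]), 'ft_torque': array([ 0.00754686, -0.00027601,  0.0097357 ]), 'grasp_force': 0.0, 'width': 1.0005608414807445}
```

Emit:
{"op": "send_rows", "data": {
  "increments": [
    [0, 35, -49, 0, 1],
    [0, 35, -49, 0, 1],
    [0, 35, -49, 0, 1],
    [0, 35, -49, 0, 1],
    [0, 35, -49, 0, 1]
  ]
}}

```text
clock: 2.12
ee_pos: [0.3374, 0.4087, 0.2188]
eef_rot: [0.0, 0.077, 0.997, 0.0]
force: [1.5, 0.7, 0.6]
width: 0.512
grasp_force: 0.0
```

Emit:
{"op": "send_rows", "data": {
  "increments": [
    [0, 35, -49, 0, 1],
    [0, 35, -49, 0, 1],
    [0, 35, -49, 0, 0],
    [0, 35, -49, 0, 0],
    [0, 35, -49, 0, 0]
  ]
}}

```text
clock: 2.75
ee_pos: [0.5125, 0.1635, 0.219]
eef_rot: [0.0, 0.06, 0.998, 0.0]
force: [-0.3, 1.5, 0.0]
width: 0.015
grasp_force: 0.0
```

Emit:
{"op": "send_rows", "data": {
  "increments": [
    [0, 35, -49, 0, 0],
    [0, 35, -49, 0, 0],
    [0, 35, -49, -20, 0],
    [0, 35, -50, -40, 0],
    [0, 6, 0, -40, 0]
  ]
}}

```text
clock: 3.38
ee_pos: [0.6534, -0.0267, 0.1236]
eef_rot: [0.0, 0.061, 0.998, -0.0]
force: [-0.0, 0.1, 0.5]
width: 0.006
grasp_force: 0.0
```

Run:
```python
from h import *
c=cam('wrist');c=cam('wrist'); print(c['st']['ee_pos']); save(c,'w1.png')
for k in ['key_standby','key_prime','key_run','key_wash']:
    for d in eyes.trace(k,c):
        (cx,cy),wh,a=cv2.minAreaRect(np.argwhere(d['region'])[:,::-1].astype(np.float32))
        print(k,round(d['conf'],2),np.round([cx,cy,*wh,a],1),np.round(onz(c,cx,cy,.078),4))
print(proj(c,c['st']['ee_pos']))
```

```text
[ 0.65119869 -0.02523004  0.1172089 ]
key_standby 0.6 [274.  247.5  81.  100.   90. ] [ 0.6535 -0.0295  0.078 ]
key_standby 0.59 [522.5  75.5 151.   73.   90. ] [0.5711 0.1156 0.078 ]
key_prime 0.86 [186.6 248.9  83.4  60.5  85.4] [ 0.6479 -0.0831  0.078 ]
key_prime 0.3 [526.5 294.   92.   65.   90. ] [0.7053 0.1276 0.078 ]
key_run 0.95 [125.9 244.3  75.9  53.5  83.9] [ 0.6405 -0.1195  0.078 ]
key_wash 0.78 [ 56.4 249.5  86.   67.2  79.3] [ 0.6387 -0.1632  0.078 ]
[280.09587917 271.87272635]
```

View pics/w1.png

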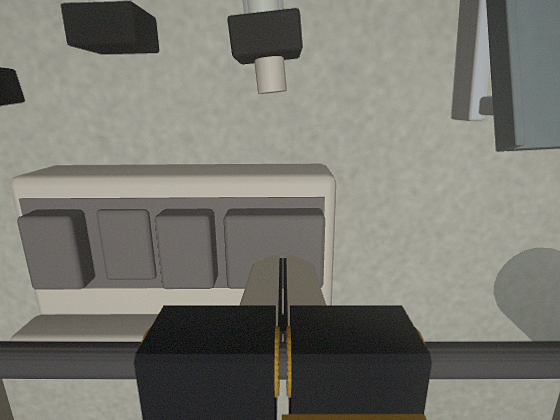

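The wrist view shows the fingertips above the broad key (key spans columns 225-325, rows 208-290), slightly off centre. I shift a little and press.

Emit:
{"op": "send_rows", "data": {
  "increments": [
    [0, 4, -6, -15, 0],
    [0, 0, 0, -18, 0],
    [0, 0, 0, 0, 0]
  ]
}}

```text
clock: 4.05
ee_pos: [0.6551, -0.0296, 0.0894]
eef_rot: [-0.002, 0.06, 0.998, 0.0]
force: [-0.4, 0.5, 0.7]
width: 0.003
grasp_force: 0.0
```

Emit:
{"op": "send_rows", "data": {
  "increments": [
    [0, 0, 0, -5, 0],
    [0, 0, 0, -5, 0],
    [0, 0, 0, -4, 0],
    [0, 0, 0, -2, 0],
    [0, 0, 0, 0, 0]
  ]
}}

```text
clock: 4.68
ee_pos: [0.6562, -0.0298, 0.0759]
eef_rot: [0.0, 0.06, 0.998, -0.0]
force: [-1.3, 0.5, 4.6]
width: 0.003
grasp_force: 2.2
```

Emit:
{"op": "send_rows", "data": {
  "increments": [
    [0, 0, 0, -4, 0],
    [0, 0, 0, -4, 0],
    [0, 0, 0, -2, 0],
    [0, 0, 0, 0, 0]
  ]
}}

```text
clock: 5.18
ee_pos: [0.656, -0.0297, 0.0654]
eef_rot: [-0.0, 0.06, 0.998, 0.0]
force: [0.5, 0.3, 0.3]
width: 0.008
grasp_force: 0.0
```

Emit:
{"op": "send_rows", "data": {
  "increments": [
    [0, 0, 0, -1, 0],
    [0, 0, 0, -1, 0],
    [0, 0, 0, 0, 0]
  ]
}}

```text
clock: 5.55
ee_pos: [0.6561, -0.0297, 0.0638]
eef_rot: [0.0, 0.06, 0.998, 0.0]
force: [-0.6, -0.1, 2.8]
width: 0.005
grasp_force: 1.2
```

Emit:
{"op": "send_rows", "data": {
  "increments": [
    [0, 0, 0, -1, 0],
    [0, 0, 0, 0, 0]
  ]
}}

```text
clock: 5.8
ee_pos: [0.6563, -0.0297, 0.0634]
eef_rot: [0.0, 0.06, 0.998, 0.0]
force: [-3.2, 0.6, 7.6]
width: 0.006
grasp_force: 3.9
```

Emit:
{"op": "send_rows", "data": {
  "increments": [
    [0, 0, 0, -1, 0],
    [0, 0, 0, 0, 0],
    [0, 0, 0, 20, 0],
    [0, -5, 0, 40, 0],
    [0, -40, 0, 40, 0]
  ]
}}

```text
clock: 6.42
ee_pos: [0.6114, -0.0298, 0.1631]
eef_rot: [-0.0, 0.06, 0.998, -0.0]
force: [0.1, -0.3, 0.9]
width: 0.005
grasp_force: 0.0
```

Run:
```python
from h import *
c=cam('wrist'); print(c['st']['ee_pos'],c['st']['force']); save(c,'w2.png')
```

```text
[ 0.6113574  -0.02976005  0.16308621] [ 0.09159079 -0.29489507  0.89179157]
```

View pics/w2.png

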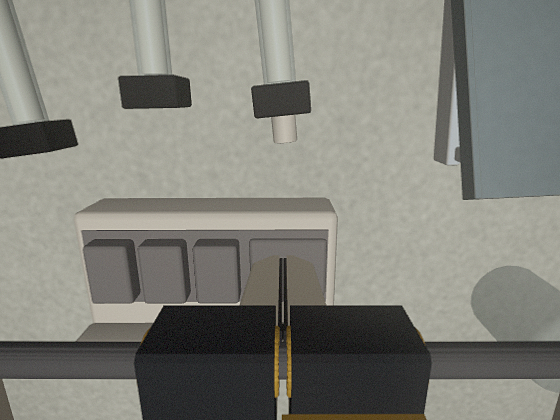

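Standby is down (columns 250-327 flush) and the other three are up. Now the first column, the one with its inlet away from the robot.

Emit:
{"op": "send_rows", "data": {
  "increments": [
    [1, -40, 2, 0, 2],
    [1, -40, 3, 0, 2],
    [1, -40, 3, 0, 1.6],
    [1, -41, 2, 0, 0],
    [1, 0, 0, 0, 0]
  ]
}}

```text
clock: 7.1
ee_pos: [0.4487, -0.0197, 0.1629]
eef_rot: [0.001, 0.011, 1.0, -0.0]
force: [0.3, 0.0, 0.8]
width: 0.496
grasp_force: 0.0
```

```bash
cat >> m.py <<'E'
def slot(xr,yr,p=(.524,.270,-.069),zt=-.015):
    x,y,a=p; t=np.radians(18); M=R.from_euler('z',a).as_matrix()@R.from_euler('y',-t).as_matrix()
    return M@np.array([xr,yr,.022])+[x,y,.066+zt]
def look(name=None,n=5):
    c=cam('wrist'); s=c['st']; q=s['eef_rot']; print('tcp',np.round(s['ee_pos'],4),'theta',round(2*np.degrees(np.arctan2(q[2],q[1]))%360-90,1))
    for d in eyes.trace('col1_mid',c)[:n]:
        r=d['region']; (cx,cy),wh,a=cv2.minAreaRect(np.argwhere(r)[:,::-1].astype(np.float32))
        print('col',round(d['conf'],2),np.round(d['rect']).tolist(),np.round(onz(c,cx,cy,.03),4))
    if name: save(c,name)
    return c
E
python3 - <<'E'
from m import *
c=look('w3.png')
for x in flanges(c,.04): print(*x)
hsv=cv2.cvtColor(np.asarray(c['pixels']),cv2.COLOR_RGB2HSV); m=(hsv[...,2]<55).astype(np.uint8)
n,l,s,ce=cv2.connectedComponentsWithStats(m)
for i in range(1,n):
    if s[i,4]>300: print(s[i],ce[i],onz(c,*ce[i],.035))
for y in(.085,0,-.085): print(slot(0,y))
E
```

```text
tcp [ 0.4487 -0.0197  0.1629] theta 88.7
col 0.66 [256.0, 90.0, 312.0, 319.0] [ 0.4507 -0.018   0.03  ]
col 0.49 [0.0, 75.0, 99.0, 313.0] [ 0.4363 -0.2204  0.03  ]
291 [341.9 322.5] [0.564  0.0343 0.04  ]
70 [ 86.7 403.2] [ 0.6537 -0.221   0.04  ]
[ 140   70   68   37 1245] [175.40963855  89.36706827] [ 0.35585408 -0.09919611  0.035     ]
[   0  106   69   33 1992] [ 31.90863454 121.36044177] [ 0.37714228 -0.21610821  0.035     ]
[ 146  244   59   45 1781] [174.62998316 268.34250421] [ 0.50777456 -0.11661341  0.035     ]
[ 176  258  213   91 3055] [281.1512275  320.10507365] [ 0.56354233 -0.02213791  0.035     ]
[ 259  260   49   42 1563] [282.51183621 284.15291107] [ 0.52566463 -0.02004844  0.035     ]
[    0   268   195   152 18491] [ 99.47747553 357.22800281] [ 0.60219414 -0.20127612  0.035     ]
[  371   305   189   115 15555] [460.80244294 362.39112825] [0.6158591  0.15385428 0.035     ]
[0.52307815 0.35526645 0.07192324]
[0.5172178  0.27046872 0.07192324]
[0.51135746 0.18567098 0.07192324]
```

View pics/w3.png

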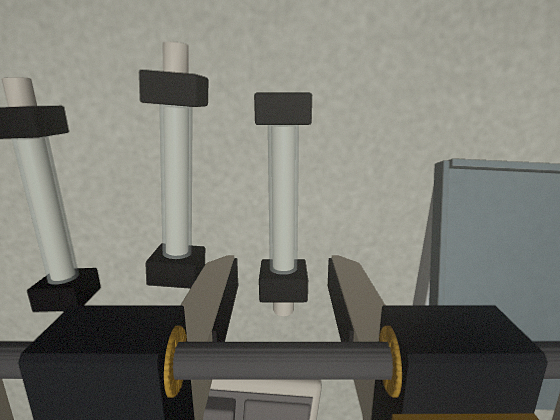

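The wrist view shows the column centred between the open fingers (tube at column 283, rows 90-315). I grasp it.

Emit:
{"op": "send_rows", "data": {
  "increments": [
    [0.8, 1, 0, -40, 0],
    [0.8, 0, 0, -45, 0],
    [0.8, 0, 0, -45, 0],
    [0.8, 0, 0, -25, 0],
    [0.8, 0, 0, 0, 0]
  ]
}}

```text
clock: 7.82
ee_pos: [0.4506, -0.0197, 0.0051]
eef_rot: [-0.002, 0.011, 1.0, 0.0]
force: [-0.2, 0.0, 0.3]
width: 0.801
grasp_force: 0.0
```

Emit:
{"op": "send_rows", "data": {
  "increments": [
    [0, 0, 0, 0, 0],
    [0, 0, 0, 0, 0],
    [0, 0, 0, 0, 0],
    [0, 0, 0, 0, 0],
    [0, 0, 0, 0, 0]
  ]
}}

```text
clock: 8.45
ee_pos: [0.4511, -0.0197, 0.0068]
eef_rot: [0.0, 0.011, 1.0, -0.0]
force: [-0.6, 0.6, -0.2]
width: 0.309
grasp_force: 0.0
```

Emit:
{"op": "send_rows", "data": {
  "increments": [
    [0, 0, 0, 0, 0],
    [0, 0, 0, 0, 0],
    [0, 0, 0, 20, 0],
    [0, 0, 0, 50, 0],
    [0, 0, 0, 50, 0]
  ]
}}

```text
clock: 9.07
ee_pos: [0.4505, -0.0197, 0.1276]
eef_rot: [-0.001, 0.011, 1.0, 0.0]
force: [1.3, 0.0, -2.7]
width: 0.274
grasp_force: 30.0
```

Emit:
{"op": "send_rows", "data": {
  "increments": [
    [0, 9, 40, 30, -1],
    [0, 9, 48, 10, -1],
    [0, 9, 48, 0, -0.7],
    [0, 9, 48, 0, 0],
    [0, 9, 48, 0, 0]
  ]
}}

```text
clock: 9.7
ee_pos: [0.496, 0.2139, 0.1663]
eef_rot: [-0.0, 0.034, 0.999, -0.0]
force: [0.9, -1.0, -2.4]
width: 0.271
grasp_force: 30.0
```

Emit:
{"op": "send_rows", "data": {
  "increments": [
    [0, 9, 48, 0, 0],
    [0, 9, 48, 0, 0],
    [0, 9.5, 47, 0, 0],
    [0, 0, 0, -20, 0],
    [0, 0, 0, 0, 0]
  ]
}}

```text
clock: 10.32
ee_pos: [0.5226, 0.3545, 0.1441]
eef_rot: [-0.002, 0.034, 0.999, -0.001]
force: [-0.7, -1.4, -3.0]
width: 0.279
grasp_force: 3.0
```

Run:
```python
from m import *
print(arm.observe()['grasp_force'])
c=look('w4.png')
```

```text
2.999701648950577
tcp [0.5226 0.3545 0.1441] theta 86.1
col 0.59 [222.0, 73.0, 347.0, 420.0] [0.5564 0.3532 0.03  ]
col 0.56 [84.0, 0.0, 110.0, 8.0] [0.3663 0.2366 0.03  ]
```

View pics/w4.png

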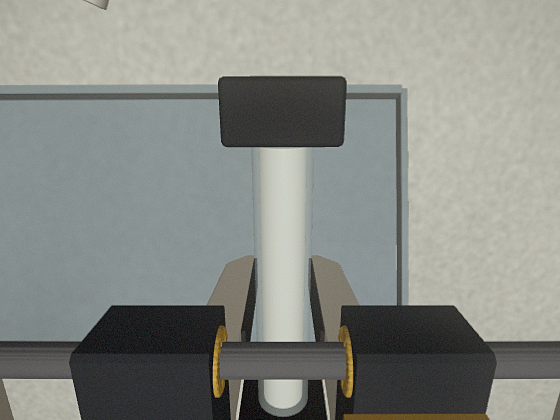

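Emit:
{"op": "send_rows", "data": {
  "increments": [
    [0, 0, 0, 0, 0],
    [0, 0, 0, 0, 0],
    [0, 0, 0, 0, 0]
  ]
}}

```text
clock: 10.8
ee_pos: [0.5237, 0.3551, 0.1471]
eef_rot: [0.0, 0.035, 0.999, 0.0]
force: [0.6, -0.3, -2.5]
width: 0.275
grasp_force: 30.0
```

Run:
```python
from m import *
c=cam('wrist'); p=(.524,.270,-.069); t=np.radians(18); M=R.from_euler('z',p[2]).as_matrix()@R.from_euler('y',-t).as_matrix()
im=cv2.cvtColor(np.asarray(c['pixels']),cv2.COLOR_RGB2BGR).copy()
def L(a,b,col):
    A,B=[tuple(int(round(v)) for v in proj(c,M@np.array(k)+[p[0],p[1],.066])) for k in(a,b)]; cv2.line(im,A,B,col,1)
L([-.095,.165,.014],[-.095,0,.014],(0,0,255)); L([-.1,.165,.014],[-.1,0,.014],(0,255,255)); L([-.1,.165,.010],[.0,.165,.010],(0,255,0)); L([-.095,.165,0],[-.095,0,0],(255,0,255))
# expected flange foot bottom/top edges if centre is under TCP
q=c['st']['ee_pos']; th=np.radians(-4); u=np.array([np.cos(th),np.sin(th),0]); w=np.array([-u[1],u[0],0]); ctr=q+[0,0,.015]
for z in(.022,-.022):
    A,B=[tuple(int(round(v)) for v in proj(c,ctr-.09*u+s*.022*w+[0,0,z])) for s in(1,-1)]; cv2.line(im,A,B,(255,255,0),1)
print(c['st']['grasp_force'],c['st']['width'],q)
cv2.imwrite('pics/w5.png',cv2.resize(im[40:200],None,fx=1.4,fy=1.4))
```

```text
29.99923825263977 0.2751966416861315 [0.52368388 0.35511363 0.14712494]
```

View pics/w5.png

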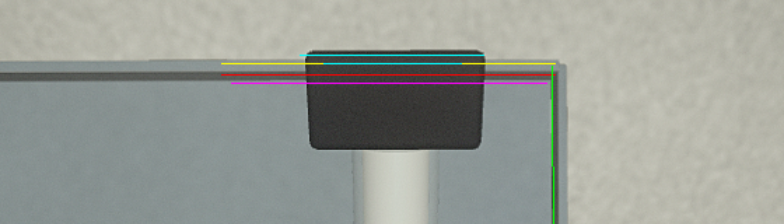

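The model's lip and flange edges match the picture to about 1 mm, and the grip is back at 30 N. I lower the column onto the slope, letting it pivot in the pads.

Emit:
{"op": "send_rows", "data": {
  "increments": [
    [0, 0, 0, -25, 0],
    [0, 0, 0, -15, 0],
    [0, 0, 0, -6, 0],
    [0, 0, 0, -5, 0],
    [0, 0, 0, -5, 0]
  ]
}}

```text
clock: 11.48
ee_pos: [0.5238, 0.3555, 0.0912]
eef_rot: [0.0, 0.034, 0.999, 0.0]
force: [-4.0, 0.5, 0.0]
width: 0.276
grasp_force: 30.0
```

Emit:
{"op": "send_rows", "data": {
  "increments": [
    [0, 0, 0, -4, 0],
    [0, 0, 0, -4, 0],
    [0, 0, 0, 0, 0]
  ]
}}

```text
clock: 11.85
ee_pos: [0.5236, 0.3552, 0.0824]
eef_rot: [-0.0, 0.034, 0.999, -0.0]
force: [-2.7, 0.6, -0.4]
width: 0.272
grasp_force: 30.0
```

Emit:
{"op": "send_rows", "data": {
  "increments": [
    [0, 0, 0, -4, 0],
    [0, 0, 0, -3, 0],
    [0, 0, 0, -2, 0],
    [0, 0, 0, 0, 0]
  ]
}}

```text
clock: 12.35
ee_pos: [0.5236, 0.3552, 0.0735]
eef_rot: [0.0, 0.035, 0.999, -0.0]
force: [-0.8, -0.2, -0.1]
width: 0.27
grasp_force: 30.0
```

Emit:
{"op": "send_rows", "data": {
  "increments": [
    [0, 0, 0, -1.5, 0],
    [0, 0, 0, 0, 0],
    [0.6, 0, 0, 0, 0],
    [0.6, 0, 0, 0, 0],
    [0.6, 0, 0, 0, 0]
  ]
}}

```text
clock: 12.98
ee_pos: [0.5236, 0.3553, 0.072]
eef_rot: [-0.0, 0.035, 0.999, -0.0]
force: [0.2, -0.2, 0.0]
width: 0.544
grasp_force: 0.0
```

Emit:
{"op": "send_rows", "data": {
  "increments": [
    [0.6, 0, 0, 0, 0],
    [0.6, 0, 0, 20, 0],
    [0.6, 0, 0, 40, 0],
    [0.6, 0, 0, 40, 0],
    [0.6, 0, 0, 0, 0]
  ]
}}

```text
clock: 13.6
ee_pos: [0.5247, 0.356, 0.1774]
eef_rot: [0.003, 0.034, 0.999, 0.002]
force: [0.2, -0.8, 0.1]
width: 0.601
grasp_force: 0.0
```

```bash
cat >> m.py <<'E'
P0=(.524,.270,-.069)
def overlay(c,yr,name,p=P0,xr=-.005,box=None):
    t=np.radians(18); M=R.from_euler('z',p[2]).as_matrix()@R.from_euler('y',-t).as_matrix()
    im=cv2.cvtColor(np.asarray(c['pixels']),cv2.COLOR_RGB2BGR).copy()
    def L(a,b,col):
        A,B=[tuple(int(round(v)) for v in proj(c,M@np.array(k)+[p[0],p[1],.066])) for k in(a,b)]; cv2.line(im,A,B,col,1)
    L([-.095,.165,.014],[-.095,-.165,.014],(0,0,255))
    for y in yr:
        for s in(-1,1):
            x1,x2=xr+s*.066,xr+s*.09
            for a,b in(((x1,-.022),(x1,.022)),((x2,-.022),(x2,.022))): L([a[0],y+a[1],.044],[b[0],y+b[1],.044],(255,255,0))
    if box: im=cv2.resize(im[box[1]:box[3],box[0]:box[2]],None,fx=3,fy=3,interpolation=cv2.INTER_CUBIC)
    cv2.imwrite('pics/'+name,im)
E
python3 - <<'E'
from m import *
c=look(); overlay(c,[.085],'w6.png')
E
```

```text
tcp [0.5247 0.356  0.1774] theta 86.0
col 0.82 [93.0, 0.0, 126.0, 14.0] [0.3642 0.2343 0.03  ]
col 0.74 [250.0, 79.0, 312.0, 345.0] [0.5393 0.3555 0.03  ]
```

View pics/w6.png

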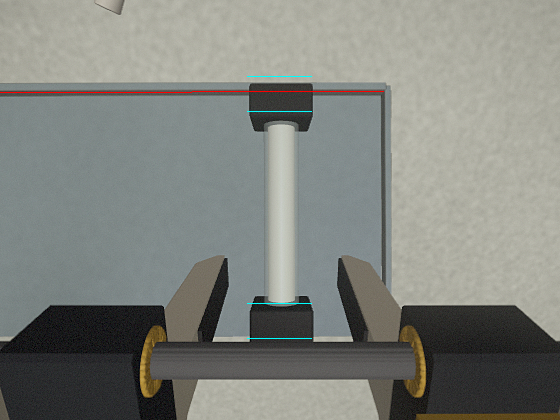

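The first column lies flat on the plate, foot flange at row 84, roughly x = 0 and not yet against the lip but in tolerance. On to the second column (inlet towards the robot).

Emit:
{"op": "send_rows", "data": {
  "increments": [
    [0.8, -10, -40, 0, -1],
    [0.8, -10, -54, 0, -1.2],
    [0.8, -10, -54, 0, 0],
    [0.8, -10, -54, 0, 0],
    [0.8, -10, -54, 0, 0]
  ]
}}

```text
clock: 14.32
ee_pos: [0.4726, 0.0977, 0.1713]
eef_rot: [-0.001, 0.053, 0.999, -0.0]
force: [-0.5, 0.2, -0.4]
width: 0.797
grasp_force: 0.0
```

Emit:
{"op": "send_rows", "data": {
  "increments": [
    [0.8, -10, -54, 0, 0],
    [0.8, -10, -54, 0, 0],
    [0.8, -11, -54, 0, 0],
    [0.8, -11, -50, 0, 0],
    [0.8, 0, 0, 0, 0]
  ]
}}

```text
clock: 14.95
ee_pos: [0.4305, -0.1151, 0.1713]
eef_rot: [-0.001, 0.056, 0.998, 0.0]
force: [0.2, 0.3, 0.4]
width: 0.8
grasp_force: 0.0
```

```bash
cat >> m.py <<'E'
def blobs(c,z=.035,th=55):
    hsv=cv2.cvtColor(np.asarray(c['pixels']),cv2.COLOR_RGB2HSV); m=(hsv[...,2]<th).astype(np.uint8)
    n,l,s,ce=cv2.connectedComponentsWithStats(m)
    for i in range(1,n):
        if 700<s[i,4]<4500: print(s[i],ce[i].round(),onz(c,*ce[i],z).round(4))
E
python3 - <<'E'
from m import *
c=look(); blobs(c); save(c,'w7.png')
for n in ('top','scene'):
    c=cam(n)
    for x in flanges(c): print(*x)
E
```

```text
tcp [ 0.4305 -0.1151  0.1713] theta 83.6
[ 259   94   55   32 1079] [286. 111.] [ 0.3558 -0.1026  0.035 ]
[ 106  135   72   38 1965] [142. 154.] [ 0.3769 -0.2264  0.035 ]
[ 263  257   48   42 1542] [287. 281.] [ 0.5083 -0.1186  0.035 ]
208 [ 98.5 173.8] [0.6155 0.3792 0.03  ]
116 [331.4 200. ] [ 0.5355 -0.2321  0.03  ]
199 [326.4 233.9] [ 0.4471 -0.2167  0.03  ]
219 [ 99.  235.8] [0.4512 0.3715 0.03  ]
141 [332.9 260.9] [ 0.3777 -0.2313  0.03  ]
129 [283.1 270.4] [ 0.3554 -0.1041  0.03  ]
98 [159.8 400.7] [0.0396 0.2049 0.03  ]
101 [385.5  76.2] [-0.035   0.2734  0.03  ]
187 [306.2  92.2] [0.0185 0.0084 0.03  ]
69 [  2.4 109.7] [ 0.039  -0.9509  0.03  ]
179 [278.7 134.9] [ 0.1899 -0.0899  0.03  ]
214 [273.6 149. ] [ 0.2437 -0.1082  0.03  ]
146 [277.1 178.8] [ 0.3535 -0.1033  0.03  ]
148 [233.2 187.3] [ 0.3757 -0.2309  0.03  ]
192 [445.8 189.1] [0.4184 0.3733 0.03  ]
211 [273.8 226.5] [ 0.5127 -0.1207  0.03  ]
253 [459.8 227.5] [0.5452 0.3836 0.03  ]
214 [234.1 235.8] [ 0.5356 -0.2297  0.03  ]
```

Emit:
{"op": "send_rows", "data": {
  "increments": [
    [0.8, 2.5, 3, -40, 0],
    [0.8, 0, 0, -50, 0],
    [0.8, 0, 0, -50, 0],
    [0.8, 0, 0, -24, 0],
    [0.8, 0, 0, 0, 0]
  ]
}}

```text
clock: 15.78
ee_pos: [0.4333, -0.1083, 0.0066]
eef_rot: [-0.002, 0.053, 0.999, 0.0]
force: [0.5, -0.0, 0.6]
width: 0.796
grasp_force: 0.0
```

Emit:
{"op": "send_rows", "data": {
  "increments": [
    [0, 0, 0, 0, 0],
    [0, 0, 0, 0, 0],
    [0, 0, 0, 0, 0],
    [0, 0, 0, 0, 0],
    [0, 0, 0, 0, 0]
  ]
}}

```text
clock: 16.4
ee_pos: [0.4341, -0.1098, 0.0083]
eef_rot: [0.0, 0.054, 0.999, -0.0]
force: [-0.8, -1.4, 0.7]
width: 0.312
grasp_force: 0.7
```

Emit:
{"op": "send_rows", "data": {
  "increments": [
    [0, 0, 0, 0, 0],
    [0, 0, 0, 0, 0],
    [0, 0, 0, 20, 0],
    [0, 0, 0, 50, 0],
    [0, 0, 0, 50, 0]
  ]
}}

```text
clock: 17.02
ee_pos: [0.4336, -0.1095, 0.1291]
eef_rot: [-0.001, 0.054, 0.999, 0.0]
force: [0.5, -0.0, -1.0]
width: 0.272
grasp_force: 30.0
```

Emit:
{"op": "send_rows", "data": {
  "increments": [
    [0, 5, 22, 40, -10.5],
    [0, 5, 22, 5, -10.5],
    [0, 5, 22, 0, -10.5],
    [0, 5, 22, 0, -10.5],
    [0, 5, 22, 0, -10.5]
  ]
}}

```text
clock: 17.65
ee_pos: [0.459, 0.0011, 0.1729]
eef_rot: [-0.0, 0.492, 0.87, -0.0]
force: [0.0, -0.5, -1.3]
width: 0.267
grasp_force: 30.0
```

Emit:
{"op": "send_rows", "data": {
  "increments": [
    [0, 5, 22, 0, -10.5],
    [0, 5, 22, 0, -10.5],
    [0, 5, 22, 0, -10.5],
    [0, 5, 22, 0, -10.5],
    [0, 5, 22, 0, -10.5]
  ]
}}

```text
clock: 18.27
ee_pos: [0.484, 0.111, 0.1728]
eef_rot: [-0.0, 0.827, 0.563, -0.0]
force: [0.5, -0.2, -1.1]
width: 0.274
grasp_force: 30.0
```

Emit:
{"op": "send_rows", "data": {
  "increments": [
    [0, 5, 22, 0, -10.5],
    [0, 5, 22, 0, -10.5],
    [0, 5, 22, 0, -10.5],
    [0, 5, 22, 0, -10.5],
    [0, 5, 22, 0, -10.5]
  ]
}}

```text
clock: 18.9
ee_pos: [0.509, 0.221, 0.1727]
eef_rot: [0.0, 0.99, 0.139, -0.0]
force: [-0.1, 0.0, -1.5]
width: 0.272
grasp_force: 30.0
```

Emit:
{"op": "send_rows", "data": {
  "increments": [
    [0, 4, 25, 0, -10.5],
    [0, 3, 25, 0, -9.8],
    [0, 0, 0, -20, 0],
    [0, 0, 0, 0, 0],
    [0, 0, 0, 0, 0]
  ]
}}

```text
clock: 19.52
ee_pos: [0.516, 0.2696, 0.1531]
eef_rot: [0.0, 0.999, -0.034, -0.0]
force: [-0.1, -0.8, -1.5]
width: 0.273
grasp_force: 30.0
```

Emit:
{"op": "send_rows", "data": {
  "increments": [
    [0, 0, 0, -28, 0],
    [0, 0, 0, -18, 0],
    [0, 0, 0, -6, 0],
    [0, 0, 0, -5, 0],
    [0, 0, 0, -5, 0]
  ]
}}

```text
clock: 20.15
ee_pos: [0.5163, 0.2705, 0.0918]
eef_rot: [-0.0, 0.999, -0.034, 0.0]
force: [-2.6, -0.6, 0.7]
width: 0.273
grasp_force: 30.0
```

Emit:
{"op": "send_rows", "data": {
  "increments": [
    [0, 0, 0, -4, 0],
    [0, 0, 0, -4, 0],
    [0, 0, 0, -4, 0],
    [0, 0, 0, -3, 0],
    [0, 0, 0, 0, 0]
  ]
}}

```text
clock: 20.78
ee_pos: [0.5161, 0.2702, 0.076]
eef_rot: [0.0, 0.999, -0.035, -0.0]
force: [-1.5, 0.6, -0.8]
width: 0.273
grasp_force: 30.0
```

Emit:
{"op": "send_rows", "data": {
  "increments": [
    [0, 0, 0, -2, 0],
    [0, 0, 0, -1.5, 0],
    [0, 0, 0, 0, 0]
  ]
}}

```text
clock: 21.15
ee_pos: [0.5163, 0.2703, 0.0733]
eef_rot: [-0.0, 0.999, -0.035, 0.0]
force: [-2.8, -1.4, 6.2]
width: 0.27
grasp_force: 30.0
```

Emit:
{"op": "send_rows", "data": {
  "increments": [
    [0.6, 0, 0, 0, 0],
    [0.6, 0, 0, 0, 0],
    [0.6, 0, 0, 0, 0],
    [0.6, 0, 0, 0, 0],
    [0.6, 0, 0, 20, 0]
  ]
}}

```text
clock: 21.78
ee_pos: [0.5154, 0.27, 0.0921]
eef_rot: [0.001, 0.999, -0.034, -0.001]
force: [-0.2, 0.6, -0.1]
width: 0.597
grasp_force: 0.0
```

Emit:
{"op": "send_rows", "data": {
  "increments": [
    [0.8, 0, -10, 40, 0],
    [0.8, -5, -50, 35, 1],
    [0.8, -7, -55, 0, 1],
    [0.8, -7, -55, 0, 1],
    [0.8, -7, -55, 0, 1]
  ]
}}

```text
clock: 22.4
ee_pos: [0.4898, 0.0437, 0.1694]
eef_rot: [-0.0, 1.0, 0.001, 0.001]
force: [0.7, -0.2, 0.1]
width: 0.799
grasp_force: 0.0
```

Emit:
{"op": "send_rows", "data": {
  "increments": [
    [0.8, -7, -55, 0, 1],
    [0.8, -7, -55, 0, 0],
    [0.8, -7, -55, 0, 0],
    [0.8, -7, -55, 0, 0],
    [0.8, -7, -55, 0, 0]
  ]
}}

```text
clock: 23.02
ee_pos: [0.4547, -0.2316, 0.1695]
eef_rot: [0.0, 1.0, 0.009, 0.001]
force: [1.3, 0.7, 1.3]
width: 0.801
grasp_force: 0.0
```

Run:
```python
from m import *
c=look(); blobs(c)
for n in ('top','scene'):
    c=cam(n)
    for x in flanges(c): print(*x)
    overlay(c,[.085,0],n+'2.png',box=(60,150,300,300) if n=='top' else (280,150,520,300))
```

```text
tcp [ 0.4547 -0.2316  0.1695] theta -89.0
[ 254   92   56   31 1389] [282. 107.] [ 0.533  -0.2286  0.035 ]
[ 256  256   48   42 1564] [280. 280.] [ 0.3791 -0.2298  0.035 ]
206 [ 98.5 173.9] [0.6153 0.3794 0.03  ]
83 [316.1 182.1] [ 0.5837 -0.1936  0.03  ]
192 [132.9 175.2] [0.61   0.2878 0.03  ]
71 [391.6 223.5] [ 0.4714 -0.3856  0.03  ]
216 [ 99.1 235.7] [0.4512 0.3712 0.03  ]
205 [132.1 237.3] [0.4461 0.2849 0.03  ]
118 [334.1 260.4] [ 0.3789 -0.2345  0.03  ]
71 [338.  284.2] [ 0.3187 -0.2426  0.03  ]
64 [172.7 378.2] [0.0931 0.1738 0.03  ]
217 [379.7  89.6] [0.0227 0.2455 0.03  ]
351 [245.  110.2] [ 0.0834 -0.1907  0.03  ]
68 [  2.4 109.6] [ 0.0387 -0.9512  0.03  ]
159 [217.1 146. ] [ 0.2219 -0.2779  0.03  ]
188 [223.2 160.3] [ 0.277  -0.2596  0.03  ]
148 [233.2 187.4] [ 0.3759 -0.2308  0.03  ]
175 [414.7 188.8] [0.4121 0.2862 0.03  ]
186 [445.6 188.9] [0.418  0.3729 0.03  ]
229 [425.9 227.3] [0.5394 0.2928 0.03  ]
247 [459.8 227.6] [0.5454 0.3836 0.03  ]
214 [234.2 235.8] [ 0.5355 -0.2294  0.03  ]
```

View pics/top2.png

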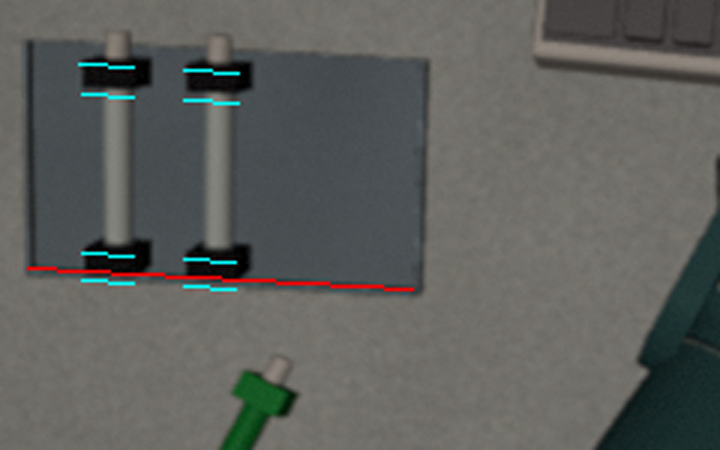

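Both racked columns lie side by side with stubs uphill (crop centres 117 and 218), and I'll check their distance to the lip more closely. The third column is unmoved, so I pick it now.

Emit:
{"op": "send_rows", "data": {
  "increments": [
    [0.8, 1, 1, -40, -0.5],
    [0.8, 0, 0, -50, 0],
    [0.8, 0, 0, -50, 0],
    [0.8, 0, 0, -22, 0],
    [0.8, 0, 0, 0, 0]
  ]
}}

```text
clock: 23.85
ee_pos: [0.4558, -0.2272, 0.005]
eef_rot: [-0.001, 1.0, 0.006, -0.001]
force: [0.6, 0.0, 0.6]
width: 0.802
grasp_force: 0.0
```

Emit:
{"op": "send_rows", "data": {
  "increments": [
    [0, 0, 0, 0, 0],
    [0, 0, 0, 0, 0],
    [0, 0, 0, 0, 0],
    [0, 0, 0, 0, 0],
    [0, 0, 0, 0, 0]
  ]
}}

```text
clock: 24.48
ee_pos: [0.4561, -0.2288, 0.0058]
eef_rot: [0.0, 1.0, 0.005, 0.0]
force: [-0.0, -0.7, -0.3]
width: 0.31
grasp_force: 0.0
```

Emit:
{"op": "send_rows", "data": {
  "increments": [
    [0, 0, 0, 0, 0],
    [0, 0, 0, 0, 0],
    [0, 0, 0, 20, 0],
    [0, 0, 0, 50, 0],
    [0, 0, 0, 50, 0]
  ]
}}

```text
clock: 25.1
ee_pos: [0.4556, -0.2284, 0.1265]
eef_rot: [-0.0, 1.0, 0.005, -0.001]
force: [1.3, 0.4, -1.8]
width: 0.268
grasp_force: 30.0
```

```bash
cat > fit.py <<'E'
from m import *
from scipy.optimize import minimize
def fl(c,p,rp=P0,z=.022):
    t=np.radians(18); M=R.from_euler('z',rp[2]).as_matrix()@R.from_euler('y',-t).as_matrix()
    m=np.zeros((1680,2240),np.uint8); o=R.from_euler('z',p[2]).as_matrix()
    for s in(-1,1):
        q=[proj(c,M@(o@np.array([s*.078+a*.012,b*.022,d*.022])+[p[0],p[1],z])+[rp[0],rp[1],.066]) for a in(-1,1) for b in(-1,1) for d in(-1,1)]
        cv2.fillConvexPoly(m,np.round(cv2.convexHull(np.array(q,np.float32))*4+1.5).astype(int),1)
    return m
def fit(cs,y0,rp=P0,th=50):
    ms=[]
    for c in cs:
        v=cv2.resize(np.asarray(c['pixels']).max(2),(2240,1680),interpolation=cv2.INTER_LINEAR)
        near=cv2.dilate(fl(c,[0,y0,0],rp),np.ones((61,61)))
        ms.append(((v<th)&(near>0)).astype(np.uint8))
    f=lambda p:-sum((m&k).sum()/(m|k).sum() for m,k in((fl(c,p,rp),k) for c,k in zip(cs,ms)))
    r=minimize(f,[0,y0,0],method='Nelder-Mead',options=dict(initial_simplex=[[0,y0,0],[.008,y0,0],[0,y0+.006,0],[0,y0,.04]],xatol=2e-4,maxiter=70))
    return r.x.round(4),round(r.fun,3)
E
python3 - <<'E'
from fit import *
t,s=cam('top'),cam('scene')
for y in(.085,0): print(y,fit([t],y),fit([s],y),fit([t,s],y))
for th in(42,60): print(th,fit([t],0,th=th),fit([s],0,th=th))
E
```

```text
0.085 (array([-0.0001,  0.0835, -0.0009]), np.float64(-0.832)) (array([-0.0042,  0.0857, -0.006 ]), np.float64(-0.633)) (array([-0.0011,  0.0848,  0.0115]), np.float64(-1.455))
0 (array([ 0.0002, -0.0005,  0.0006]), np.float64(-0.829)) (array([-0.0025, -0.0009,  0.0009]), np.float64(-0.603)) (array([ 0.0001, -0.0007, -0.0009]), np.float64(-1.424))
42 (array([ 0.0015, -0.0001,  0.0001]), np.float64(-0.772)) (array([-0.0013, -0.0002,  0.0038]), np.float64(-0.566))
60 (array([ 0.0009, -0.0013,  0.0018]), np.float64(-0.879)) (array([-0.003 , -0.0007, -0.0112]), np.float64(-0.647))
```

Emit:
{"op": "send_rows", "data": {
  "increments": [
    [0, 3, 24, 40, 10.3],
    [0, 3, 24, 5, 10.3],
    [0, 3, 24, 0, 10.3],
    [0, 3, 24, 0, 10.3],
    [0, 3, 24, 0, 10.3]
  ]
}}

```text
clock: 25.82
ee_pos: [0.4708, -0.1078, 0.1695]
eef_rot: [-0.001, 0.897, 0.441, -0.0]
force: [-0.1, -0.4, -2.0]
width: 0.272
grasp_force: 30.0
```

Emit:
{"op": "send_rows", "data": {
  "increments": [
    [0, 3, 24, 0, 10.3],
    [0, 3, 24, 0, 10.3],
    [0, 3, 24, 0, 10.3],
    [0, 3, 24, 0, 10.3],
    [0, 3, 24, 0, 10.3]
  ]
}}

```text
clock: 26.45
ee_pos: [0.4858, 0.0121, 0.1695]
eef_rot: [-0.001, 0.616, 0.787, -0.0]
force: [0.4, -0.4, -2.0]
width: 0.271
grasp_force: 30.0
```

Emit:
{"op": "send_rows", "data": {
  "increments": [
    [0, 3, 24, 0, 10.3],
    [0, 3, 24, 0, 10.3],
    [0, 3, 24, 0, 10.3],
    [0, 3, 24, 0, 10.3],
    [0, 3, 24, 0, 10.3]
  ]
}}

```text
clock: 27.08
ee_pos: [0.5008, 0.1321, 0.1695]
eef_rot: [-0.001, 0.213, 0.977, -0.0]
force: [-1.0, -0.2, -2.9]
width: 0.272
grasp_force: 30.0
```

Emit:
{"op": "send_rows", "data": {
  "increments": [
    [0, 5, 27, 0, 10.3],
    [0, 5, 27, 0, 10.7],
    [0, 0, 0, -20, 0],
    [0, 0, 0, 0, 0],
    [0, 0, 0, 0, 0]
  ]
}}

```text
clock: 27.7
ee_pos: [0.5109, 0.1846, 0.1504]
eef_rot: [-0.0, 0.036, 0.999, -0.0]
force: [1.1, -0.5, -2.0]
width: 0.274
grasp_force: 30.0
```

Lower the remaining 79 mm the same way.

Emit:
{"op": "send_rows", "data": {
  "increments": [
    [0, 0, 0, -28, 0],
    [0, 0, 0, -18, 0],
    [0, 0, 0, -6, 0],
    [0, 0, 0, -5, 0],
    [0, 0, 0, -5, 0]
  ]
}}

```text
clock: 28.32
ee_pos: [0.5114, 0.1854, 0.0892]
eef_rot: [0.0, 0.035, 0.999, 0.0]
force: [-2.6, 0.4, 0.2]
width: 0.272
grasp_force: 30.0
```

Emit:
{"op": "send_rows", "data": {
  "increments": [
    [0, 0, 0, -4, 0],
    [0, 0, 0, -4, 0],
    [0, 0, 0, -4, 0],
    [0, 0, 0, -2, 0],
    [0, 0, 0, 0, 0]
  ]
}}

```text
clock: 28.95
ee_pos: [0.5112, 0.1853, 0.0747]
eef_rot: [0.0, 0.035, 0.999, -0.0]
force: [-0.7, 0.1, -1.1]
width: 0.271
grasp_force: 30.0
```

Emit:
{"op": "send_rows", "data": {
  "increments": [
    [0, 0, 0, -2, 0],
    [0, 0, 0, -1.5, 0],
    [0, 0, 0, 0, 0]
  ]
}}

```text
clock: 29.32
ee_pos: [0.5112, 0.1853, 0.0712]
eef_rot: [0.0, 0.035, 0.999, 0.0]
force: [0.3, 0.9, -0.4]
width: 0.273
grasp_force: 30.0
```

Emit:
{"op": "send_rows", "data": {
  "increments": [
    [0.6, 0, 0, 0, 0],
    [0.6, 0, 0, 0, 0],
    [0.6, 0, 0, 0, 0],
    [0.6, 0, 0, 0, 0],
    [0.6, 0, 0, 20, 0]
  ]
}}

```text
clock: 29.95
ee_pos: [0.5104, 0.185, 0.0907]
eef_rot: [-0.001, 0.035, 0.999, -0.0]
force: [-0.1, 0.6, 0.4]
width: 0.601
grasp_force: 0.0
```

Emit:
{"op": "send_rows", "data": {
  "increments": [
    [0.6, 0, 0, 40, 0],
    [0, 10, -30, 30, -10.3],
    [0, 16, -30, 0, -10.3],
    [0, 16, -30, 0, -10.3],
    [0, 16, -30, 0, -10.3]
  ]
}}

```text
clock: 30.58
ee_pos: [0.5697, 0.0643, 0.163]
eef_rot: [0.001, 0.387, 0.922, 0.0]
force: [0.1, 0.2, -0.1]
width: 0.214
grasp_force: 0.0
```

Emit:
{"op": "send_rows", "data": {
  "increments": [
    [0, 16, -30, 0, -10.3],
    [0, 16, -30, 0, -10.3],
    [0, 16, -30, 0, -10.3],
    [0, 16, -31, 0, -10.3],
    [0, 16, -31, 0, -10.3]
  ]
}}

```text
clock: 31.2
ee_pos: [0.6497, -0.0878, 0.1629]
eef_rot: [0.0, 0.749, 0.663, 0.0]
force: [0.1, 0.5, -0.0]
width: 0.01
grasp_force: 0.0
```

Run:
```python
from fit import *
t,s=cam('top'),cam('scene')
for y in(.085,0,-.085): print(y,fit([t],y),fit([s],y))
c=look(); save(c,'w8.png')
for k in ['key_prime','key_run','key_wash']:
    for d in eyes.trace(k,c):
        (cx,cy),wh,a=cv2.minAreaRect(np.argwhere(d['region'])[:,::-1].astype(np.float32))
        print(k,round(d['conf'],2),np.round([cx,cy,*wh,a],1),np.round(onz(c,cx,cy,.078),4))
print(proj(c,c['st']['ee_pos']),proj(c,np.append(c['st']['ee_pos'][:2],.078)))
save(t,'top3.png',box=(60,130,340,300),s=2.8)
```

```text
0.085 (array([-0.0009,  0.0845, -0.0027]), np.float64(-0.811)) (array([-0.0051,  0.0861, -0.0124]), np.float64(-0.634))
0 (array([ 0.0005, -0.0006,  0.0146]), np.float64(-0.805)) (array([-0.0025, -0.0009,  0.0009]), np.float64(-0.602))
-0.085 (array([ 0.001 , -0.0864,  0.0017]), np.float64(-0.797)) (array([-0.0039, -0.0858,  0.0041]), np.float64(-0.616))
tcp [ 0.65   -0.0893  0.1623] theta -7.1
key_run 0.74 [284.1 254.7  64.6  30.9   1.5] [ 0.6481 -0.1162  0.078 ]
key_wash 0.48 [282. 317.  28.   2.  90.] [ 0.6398 -0.1698  0.078 ]
[282.38922421 273.7849067 ] [282.32970548 220.87090778]
```

View pics/top3.png

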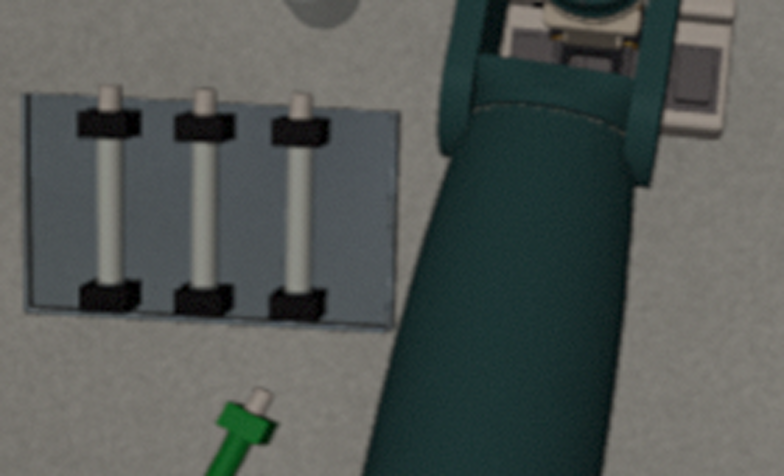

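View pics/w8.png

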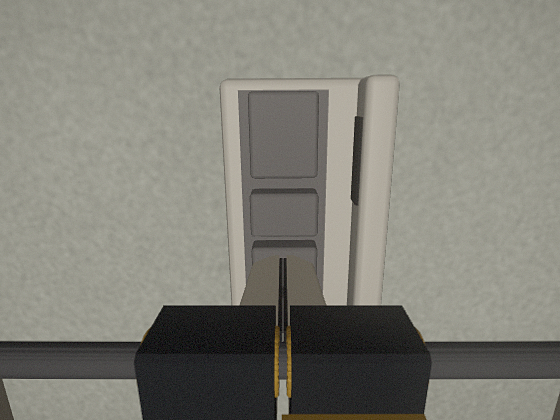

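Top view: three columns lie side by side on the rack, stubs uphill, feet near the lip (crop feet at rows 300-305). The wrist view shows the prime key at rows 190-237, columns 250-318.

Run:
```python
from m import *
c=cam('wrist'); print(c['st']['ee_pos'])
for n,u,v,z in(('stby',283.5,135.5,.0647),('prime',284,214,.078),('prime lo',284,236,.078),('prime hi',284,193,.078),('run hi',284,244,.078)): print(n,onz(c,u,v,z).round(4))
```

```text
[ 0.64890066 -0.0859643   0.1618656 ]
stby [ 0.6566 -0.0261  0.0647]
prime [ 0.6507 -0.0807  0.078 ]
prime lo [ 0.6488 -0.0976  0.078 ]
prime hi [ 0.6525 -0.065   0.078 ]
run hi [ 0.6481 -0.104   0.078 ]
```

Emit:
{"op": "send_rows", "data": {
  "increments": [
    [0, 1, 2, -30, 0],
    [0, 0, 0, -35, 0],
    [0, 0, 0, -13, 0],
    [0, 0, 0, 0, 0],
    [0, 0, 0, 0, 0]
  ]
}}

```text
clock: 32.22
ee_pos: [0.6507, -0.0847, 0.0849]
eef_rot: [0.001, 0.747, 0.665, 0.001]
force: [0.7, 0.0, 0.1]
width: 0.007
grasp_force: 0.0
```

Emit:
{"op": "send_rows", "data": {
  "increments": [
    [0, 0, 0, -5, 0],
    [0, 0, 0, -5, 0],
    [0, 0, 0, -5, 0],
    [0, 0, 0, -3, 0],
    [0, 0, 0, 0, 0]
  ]
}}

```text
clock: 32.85
ee_pos: [0.6499, -0.0847, 0.0649]
eef_rot: [-0.0, 0.747, 0.665, -0.0]
force: [-1.2, 1.6, 2.4]
width: 0.003
grasp_force: 1.1
```

Emit:
{"op": "send_rows", "data": {
  "increments": [
    [0, 0, 0, -1.5, 0],
    [0, 0, 0, -1.5, 0],
    [0, 0, 0, 0, 0]
  ]
}}

```text
clock: 33.22
ee_pos: [0.6503, -0.0848, 0.0634]
eef_rot: [0.0, 0.747, 0.665, 0.0]
force: [-5.3, 2.2, 12.4]
width: 0.004
grasp_force: 5.9
```

Emit:
{"op": "send_rows", "data": {
  "increments": [
    [0, 0, 0, 20, 0],
    [0, 0, 0, 40, 0],
    [0, -3, -28, 30, 0],
    [0, -3, -28, 0, 0],
    [0, -3, -28, 0, 0]
  ]
}}

```text
clock: 33.85
ee_pos: [0.6412, -0.1696, 0.1537]
eef_rot: [0.001, 0.747, 0.665, 0.0]
force: [0.2, -0.6, -0.5]
width: 0.005
grasp_force: 0.0
```

Run:
```python
from fit import *
c=look(); save(c,'w9.png',box=(150,0,450,350),s=1.6)
t=cam('top')
for y in(.085,0,-.085): print(y,fit([t],y))
```

```text
tcp [ 0.6412 -0.1696  0.1537] theta -6.6
col 0.2 [245.0, 75.0, 324.0, 125.0] [ 0.6516 -0.0852  0.03  ]
0.085 (array([-0.0009,  0.0845, -0.0027]), np.float64(-0.812))
0 (array([ 0.0015, -0.0017,  0.0011]), np.float64(-0.804))
-0.085 (array([ 0.0009, -0.0867,  0.008 ]), np.float64(-0.805))
```

View pics/w9.png

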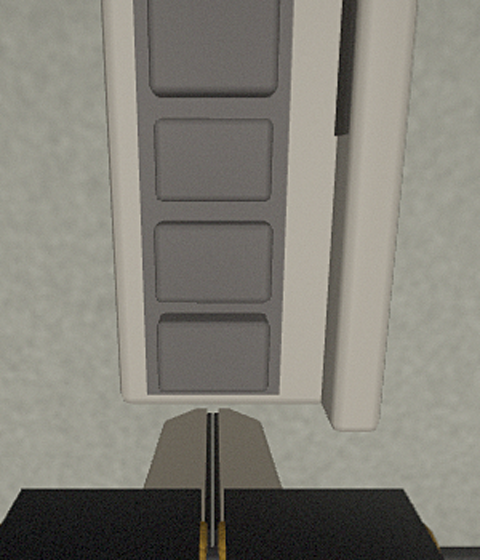

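Relative to the panel width, only prime is narrower (0.81 against 0.84), so prime is down and the other three are up. Now the wash key.

Emit:
{"op": "send_rows", "data": {
  "increments": [
    [0, 0, 1.5, -30, 0],
    [0, 0, 0, -30, 0],
    [0, 0, 0, -10, 0],
    [0, 0, 0, 0, 0],
    [0, 0, 0, 0, 0]
  ]
}}

```text
clock: 34.62
ee_pos: [0.6417, -0.1672, 0.0837]
eef_rot: [0.001, 0.747, 0.665, 0.0]
force: [0.6, 0.4, -0.1]
width: 0.003
grasp_force: 0.0
```

Emit:
{"op": "send_rows", "data": {
  "increments": [
    [0, 0, 0, -5, 0],
    [0, 0, 0, -5, 0],
    [0, 0, 0, -5, 0],
    [0, 0, 0, -2, 0],
    [0, 0, 0, 0, 0]
  ]
}}

```text
clock: 35.25
ee_pos: [0.6409, -0.1672, 0.065]
eef_rot: [-0.0, 0.747, 0.665, -0.0]
force: [-1.2, 0.9, 2.7]
width: 0.002
grasp_force: 1.1
```

Emit:
{"op": "send_rows", "data": {
  "increments": [
    [0, 0, 0, -1.5, 0],
    [0, 0, 0, -1.5, 0],
    [0, 0, 0, 0, 0]
  ]
}}

```text
clock: 35.62
ee_pos: [0.6413, -0.1673, 0.0634]
eef_rot: [0.0, 0.747, 0.665, 0.0]
force: [-4.8, 1.2, 11.7]
width: 0.008
grasp_force: 5.9
```

Emit:
{"op": "send_rows", "data": {
  "increments": [
    [0, 0, 0, 20, 0],
    [0, 0, 0, 40, 0],
    [0, -20, -40, 40, 0],
    [0, -20, -40, 0, 0],
    [0, 0, 0, 0, 0]
  ]
}}

```text
clock: 36.25
ee_pos: [0.6003, -0.2495, 0.1637]
eef_rot: [0.001, 0.748, 0.664, 0.0]
force: [-0.3, 0.5, -0.2]
width: 0.001
grasp_force: 0.0
```

Run:
```python
from fit import *
t,s=cam('top'),cam('scene')
for y in(.085,0,-.085): print(y,fit([t],y),fit([s],y))
c=look(); im=np.vstack([cv2.resize(np.asarray(k['pixels'])[b[1]:b[3],b[0]:b[2]],(700,290),interpolation=cv2.INTER_CUBIC) for k,b in((c,(60,0,500,182)),(s,(230,210,350,260)))])
cv2.imwrite('pics/end.png',cv2.cvtColor(im,cv2.COLOR_RGB2BGR))
```

```text
0.085 (array([-0.0009,  0.0845, -0.0027]), np.float64(-0.812)) (array([-0.0042,  0.0857, -0.0063]), np.float64(-0.623))
0 (array([ 0.0005, -0.0006,  0.0147]), np.float64(-0.806)) (array([-0.0025, -0.0009,  0.0009]), np.float64(-0.595))
-0.085 (array([ 0.0009, -0.0867,  0.008 ]), np.float64(-0.803)) (array([-0.0039, -0.0858,  0.0041]), np.float64(-0.608))
tcp [ 0.6011 -0.2473  0.1628] theta -6.7
```

View pics/end.png

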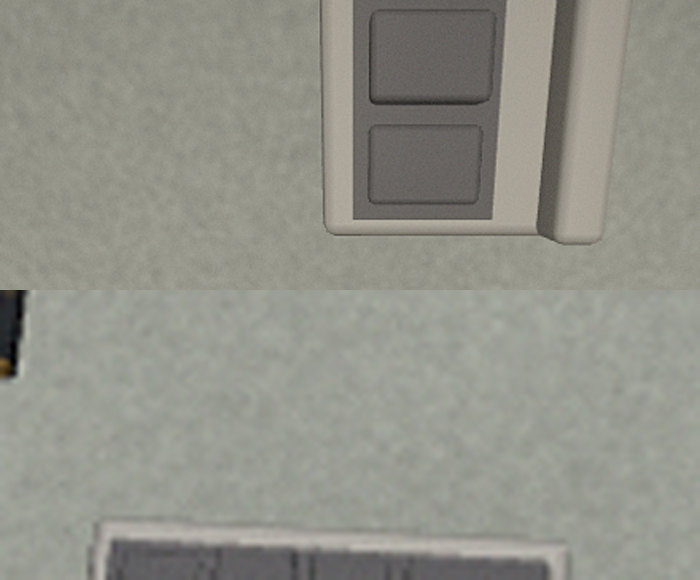

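The wash key is down (flat at rows 125-203) and run is up (shaded side at rows 97-103). The columns have not moved and nothing is touched, so I hand in.

```bash
python3 -c "
from workcell import job; print(job.hand_in())"
```

```text
the job is handed in; nothing more can be done
None
```

I handed the job in: standby was latched first, the three columns present lie on the rack with stubs uphill about 5 mm from the lip, prime was latched, then wash. In the last picture wash is down and the middle key up; I did not see the other two keys after that, and the hand-in gave no verdict.

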